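# Lock the spice carousel with its tapered pin

### The job

Lock the turning spice rack: take the red-handled tapered pin out of its wooden block and push it down through the hole in the dark bridge and on through one of the two holes in the brass plate below it (either will do), so that the pin itself draws the rack round into line, until its collar sits flush on the bridge, and let go. The rack stands a little out of line, so feel for the hole and ease the pin in gently rather than forcing it; do not turn the rack or push its stand by hand, and leave the shaker, honey jar and mug where they are.

Things in the scene. Friction and masses are not known exactly. Their poses are not given: they have to be found in the camera images.
- stand: Dark steel stand, fixed. Origin on the worktop under the hole of its bridge; +x points from there to the rack's upright axis, y runs along the bridge. Bridge: level plate 44 (x) x 132 (y) x 8 mm, top 64 mm above the worktop, posts at y = +-61 mm, one through hole 22 mm wide at its centre. More than 40 N of contact between pin and stand (bridge and plate added up; about half is felt at the wrist) is forcing.
- bridge_hole (a point): Centre of the mouth of the bridge hole, in the bridge's top face; axes as the stand. The seated pin has its origin here.
- plate_level (a point): 10 mm straight below bridge_hole, at the top face of the rack's brass plate. The plate (64 mm wide, 8 mm thick, 2 mm below the bridge, open space below it) has two through holes 22 mm wide, 26 mm apart along the stand's y. At the start the nearer is 7.5 to 13 mm to one side of this point, the other 13 to 18.5 mm to the other side: +y or -y is not reported; feel or look.
- rack_axis (a point): Point on the rack's upright axis, 115 mm from the bridge hole, at the top of its pale wooden disc (168 mm wide, 54 mm above the worktop). Disc, brass plate and three spice jars (tops 165 mm above the worktop, 100 mm or more from the bridge hole) turn together, stiffly: about 3 N sideways at the brass plate moves them, and they stay where left.
- pin: Loose steel locking pin, about 120 g, point down, z up along it. Origin: centre of the underside of its collar (32 mm wide, 5 mm thick). Below the origin: round shank 20.8 mm wide down to 18 mm, then an even taper to 6.4 mm wide at 58.5 mm, rounded nose 4 mm wide at 60 mm. Seated, the shank fills bridge and plate holes with 0.6 mm to spare all round.
- pin_grip (a point): Middle of the pin's red square handle, 22 mm above the pin's origin: 20 x 20 mm (flats across the pin's x and y), from 5 to 40 mm above the origin. Grip it here, from above.
- pin_tip (a point): The lower end of the pin's nose, 60 mm below the pin's origin on its axis.
- holder: Fixed wooden block 60 x 60 x 66 mm with an upright hole 24 mm wide and 63 mm deep in its top, where the pin stands at the start with its collar on the block's top face. Origin at the centre of its underside.
- salt_shaker: Loose salt shaker with grey cap, 44 mm wide, 90 mm tall, origin at the centre of its underside; bystander.
- honey_jar: Loose honey jar with green lid, 68 mm wide, 84 mm tall, origin at the centre of its underside; bystander.
- mug: Loose white spotted mug, 78 mm wide (114 with its handle), 93 mm tall, origin at the centre of its underside; bystander.
Things that resemble listed ones, but are neither listed nor needed, are in the scene too. There is more than one size of the pin; the job needs the larger.

How it is judged:
By the outcome, as a careful person would: the job done as asked, in the order asked, and still so for the second after the job is handed in, with the robot touching nothing.
It also fails if it takes over 58 s, if anything falls off the work surface, if the arm or the gripper's body presses on something with over 40 N, if the wrist force passes 120 N, or if a joint passes its speed limit or range.

### The arm

A 6-joint arm with a two-finger parallel gripper is mounted at the origin on a cart in front of the work surface, level with it; the furniture and walls round the work are solid. World frame = base frame: x ahead of the robot, y to its left, z up, the work surface at z = 0. Lengths are in mm, angles in degrees, forces in N, time in s.
With the tool pointing down it reaches from about 350 to 850 mm from the base axis. Payload 8.1 kg.
Tool frame: the origin (TCP) lies midway between the tips of the shut fingers; the grasp point (between the pads) lies 19 mm behind it (hold_point_z is the distance from the TCP to the grasp point, in mm); z points along the fingers, y is the direction in which the jaws open and shut (so a half turn about z gives the same grasp; the last joint's range is limited). The gripper opens to 85 mm and grips with 20 to 120 N. Pads are 22 mm wide; open, the fingers measure 114 mm over their backs; the gripper's body (76 mm by 85 mm) begins 54 mm behind the grasp point. The pads swing forward as they close: fully open they stand 13 mm farther back than shut.
Start: joints at [-81.096, 7.471, 85.268, -0, 87.261, -4.893], TCP at [143.108, -582.688, 231.292] pointing down, gripper open.
Joint ranges: [-169.43, 169.43], [-51.17, 129.36], [1.28, 143.12], [-76.62, 256.62], [0, 156.53], [-152.29, 152.29]. Speed limits (degrees/s): [136.94, 136.94, 159.86, 180, 180, 180].

### API

Orientations are given as [roll, pitch, yaw] about the fixed x, y, z axes, in that order (R = Rz(yaw) Ry(pitch) Rx(roll)).
In Python, from bench import sense, snapshot, camera_params, hand_in, hold_point_z gives the robot as it stands.
- The arm moves only by the tool servo_tool, never from a script. Its argument "motion" is a list of rows, each a list of 7 numbers: the finger opening in mm, from 0 to 85.4, then the shift along the tool's x, y, z in mm, then the turn, a rotation vector about the tool's x, y, z in rad. A call has 1 to 10 rows; each row shifts and turns the pose as measured when the row begins, along the tool's axes as they then stand; what a row does not reach is not made up. A row lasts 1/10 s, in which the tool goes at most 50 mm and 8.59 degrees, less where a joint would pass 70% of its speed; a pose out of reach is approached as far as the arm can. A call with a gripper value outside its range is refused whole. The fingers move at their own pace and stop on an object; "force" is the grip in N (left out, the last holds). Time passes only in rows, so rows that do not move let the fingers close. It gives the time, the measured TCP pose, the force and the opening at its end, in the units of the state.
- sense(): the state, without advancing time (a new reading comes with each control period).
- snapshot(name): name is "scene" or "top"; returns the picture (400x640x3 uint8, blue, green, red); there is no depth.
- camera_params(name): a dict with "fx", "fy", "cx", "cy" (pixels), "D" ([k1, k2, p1, p2, k3] as OpenCV has them; the pictures are not rectified), "R" (3x3) and "t" (3): a world point X has camera coordinates R X + t. Camera axes: x right, y down, z forward; pixel columns grow to the right and rows downward; lengths in mm; the calibration is good to about 2 mm. A picture is of the moment at which its call begins. camera_params takes no time and is no camera call.
- hand_in(): hands the job in, once; it reports no verdict.
The state is a dict: "time": time; "joint_pos": joint angles; "qd": joint speeds; "joint_efforts": joint torques, N m; "tool_pos": TCP position; "tcp_rot": TCP orientation; "ft_force": force on the tool from outside, world axes, zero at the start; "wrist_torque": the same for the moment, N m; "finger_gap": finger opening in mm.
Only numpy, scipy, OpenCV 4.12 (cv2) and the standard library are available. Lean on these libraries where they do the work, as an engineer would, in place of code of your own. Each camera call takes 0.05 s, during which the arm holds its last target. There are 200 camera calls.

## Working session

There is one attempt and no reset: what is moved stays moved. The work goes in short steps, Python scripts to look and compute and a tool call to move; the robot and the scene stay as the last step left them, time stands still between calls to the robot, and variables do not carry over. Pictures are saved under pics/ and viewed, about 8 in all and at most 12, crops included, and the job is handed in when it is done.

Besides the shell and the picture viewer there is one more tool, called as name([rows], argument=value, ...), one row to a line, values as JSON. servo_tool: Moves the arm, as the interface text tells. Its arguments: {"type":"object","properties":{"motion":{"type":"array"},"force":{"type":"number"}},"required":["motion"]}

```bash
mkdir -p pics; python3 - <<'E'
from bench import *
import cv2,numpy as np
for n in("scene","top"):
    im=snapshot(n);cv2.imwrite(f"pics/{n}0.png",im)
    p=camera_params(n);print(n,{k:np.round(v,4).tolist() for k,v in p.items()})
print(sense(),hold_point_z)
E
```

```text
scene {'fx': 399.7642, 'fy': 399.7642, 'cx': 321.6039, 'cy': 205.5704, 'D': [0.0229, 0.0, 0.0, 0.0, 0.0], 'R': [[0.8708, -0.4912, -0.0204], [-0.3626, -0.6137, -0.7014], [0.332, 0.6182, -0.7125]], 't': [-513.6433, 209.88, 907.7993]}
top {'fx': 409.0141, 'fy': 409.0141, 'cx': 318.1174, 'cy': 197.8989, 'D': [0.0246, 0.0, 0.0, 0.0, 0.0], 'R': [[0.0077, -0.9997, 0.0252], [-0.9966, -0.0098, -0.0814], [0.0817, -0.0245, -0.9964]], 't': [-114.0507, 553.5997, 1127.1386]}
{'time': 0.1, 'joint_pos': array([-8.10961839e+01,  7.51241243e+00,  8.53237125e+01,  1.34188115e-03,
        8.72615029e+01, -4.89321772e+00]), 'qd': array([ 0.06570623, -0.07370108, -0.17906016,  0.02437261, -0.05106996,
       -0.036044  ]), 'joint_efforts': array([-6.32218471e-04, -5.70952177e+01, -5.01943266e+01, -2.81684770e-04,
        8.16528162e-03,  1.35608644e-05]), 'tool_pos': array([ 143.04067752, -582.18542631,  230.32587555]), 'tcp_rot': array([-1.79902842e+02, -9.66289576e-03,  1.37969603e+01]), 'ft_force': array([-0.06426911, -0.88957044, -0.06459418]), 'wrist_torque': array([ 0.01226579,  0.02740825, -0.0188278 ]), 'finger_gap': 85.01657766670273} 18.700000000000003
```

View pics/scene0.png

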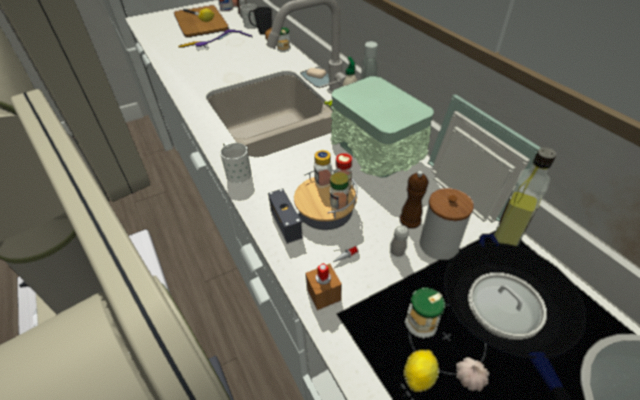

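View pics/top0.png

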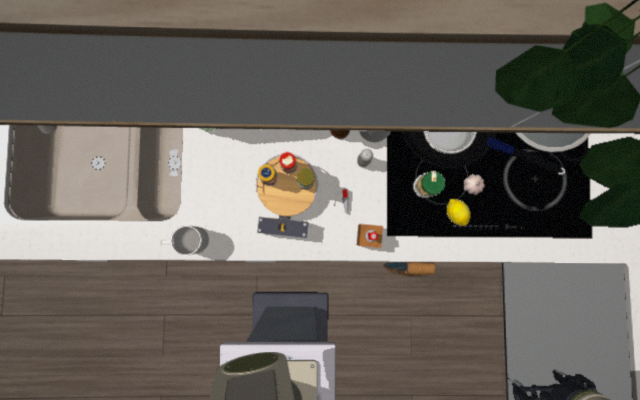

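The red-handled pin in the wooden block shows at scene (324,272) and top (372,236). A second, smaller red-handled pin lies loose at scene (347,254) and top (345,193). The one in the block fits the description. I'll enlarge crops to confirm that and to measure.

```bash
python3 - <<'E'
import cv2,numpy as np
a=cv2.imread("pics/top0.png")[150:255,245:400];b=cv2.imread("pics/scene0.png")[175:310,255:365]
a=cv2.resize(a,None,fx=5,fy=5,interpolation=cv2.INTER_CUBIC);b=cv2.resize(b,None,fx=4.4,fy=4.4,interpolation=cv2.INTER_CUBIC)
cv2.imwrite("pics/ct.png",a);cv2.imwrite("pics/cs.png",b);print(a.shape,b.shape)
E
```

```text
(525, 775, 3) (594, 484, 3)
```

View pics/ct.png

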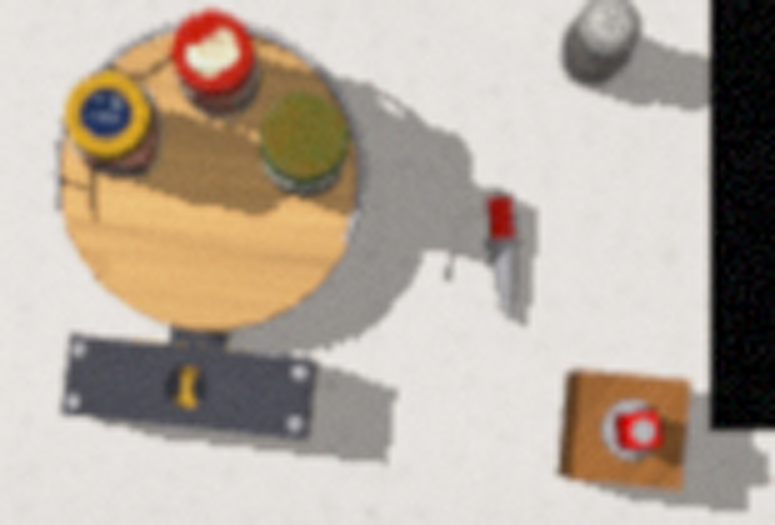

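View pics/cs.png

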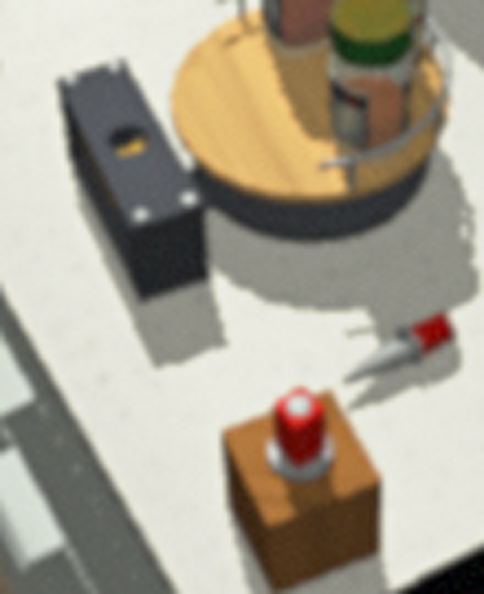

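The crops confirm the pin: it stands in the block, with its handle top at crop (643,430) top and (300,405) scene. The loose one is clearly smaller. In the bridge hole, a narrow brass web shows with dark on either side. Next is triangulation.

```bash
cat >cam.py <<'E'
import cv2,numpy as np
from bench import camera_params
def norm(n,uv):
    p=camera_params(n);K=np.array([[p["fx"],0,p["cx"]],[0,p["fy"],p["cy"]],[0,0,1]])
    return cv2.undistortPoints(np.array([[uv]],float),K,np.array(p["D"]))[0,0],np.array(p["R"]),np.array(p["t"])
def tri(a,b):
    A=[];B=[]
    for n,uv in(("top",a),("scene",b)):
        (x,y),R,t=norm(n,uv)
        for c,i in((x,0),(y,1)): A.append(c*R[2]-R[i]);B.append(t[i]-c*t[2])
    s=np.linalg.lstsq(np.array(A),np.array(B),rcond=None);return s[0],s[1]
def onz(n,uv,z):
    (x,y),R,t=norm(n,uv);d=R.T@[x,y,1];c=-R.T@t;return c+d*(z-c[2])/d[2]
T=lambda u,v:((u+.5)/5-.5+245,(v+.5)/5-.5+150)
S=lambda u,v:((u+.5)/4.4-.5+255,(v+.5)/4.4-.5+175)
E
python3 - <<'E'
from cam import *
np.set_printoptions(precision=1,suppress=True)
for k,a,b,z in[("handletop",(643,430),(300,405),106),("collar",(629,430),(301,455),71),("hole",(187,387),(128,140),64),
 ("br1",(72,335),(115,62),64),("br2",(318,362),(207,205),64),("br3",(310,437),(145,225),64),("br4",(63,412),(62,82),64),
 ("bl1",(575,371),(325,395),66),("bl2",(690,380),(382,478),66),("bl3",(685,488),(272,525),66),("bl4",(568,477),(225,435),66)]:
    print(k,*tri(T(*a),S(*b)),onz("top",T(*a),z),onz("scene",S(*b),z))
for u in(166,178,200,208):print(onz("top",T(u,387),64),onz("top",T(u,387),54))
E
```

```text
handletop [ 451.9 -251.8  105.6] [2.4] [ 450.9 -251.2  106. ] [ 452.8 -252.4  106. ]
collar [ 451.7 -251.    63.7] [3.8] [ 450.5 -249.3   71. ] [ 450.6 -255.9   71. ]
hole [472.9 -11.8  61.8] [3.2] [471.7 -11.5  64. ] [473.3 -14.3  64. ]
br1 [497.8  51.7  60.8] [5.4] [499.2  50.8  64. ] [495.  49.  64.]
br2 [487.2 -82.5  65.1] [5.5] [485.7 -81.9  64. ] [489.2 -82.2  64. ]
br3 [448.7 -79.3  67.1] [25.8] [445.4 -78.   64. ] [453.  -78.1  64. ]
br4 [459.8  54.5  59.7] [9.3] [457.8  54.8  64. ] [460.4  49.3  64. ]
bl1 [ 482.7 -222.2   57.5] [0.8] [ 482.  -220.9   66. ] [ 480.2 -227.9   66. ]
bl2 [ 478.5 -283.6   66.2] [1.6] [ 477.7 -283.2   66. ] [ 479.4 -283.8   66. ]
bl3 [ 420.3 -280.3   67. ] [0.9] [ 419.6 -280.2   66. ] [ 421.2 -280.    66. ]
bl4 [ 426.3 -218.6   58.7] [5.6] [ 425. -217.   66.] [ 425.8 -223.9   66. ]
[471.6  -0.2  64. ] [471.7   0.5  54. ]
[471.7  -6.7  64. ] [471.8  -6.   54. ]
[471.7 -18.5  64. ] [471.9 -17.9  54. ]
[471.8 -22.8  64. ] [471.9 -22.3  54. ]
```

servo_tool([
  [85,40,-26,0,0,0,0],
  [85,40,-26,0,0,0,0],
  [85,40,-26,0,0,0,0],
  [85,40,-26,0,0,0,0],
  [85,40,-26,0,0,0,0],
  [85,40,-26,0,0,0,0],
  [85,40,-26,0,0,0,0],
  [85,40,-26,0,0,0,0],
  [85,0,0,0,0,0,0.12],
  [85,0,0,0,0,0,0.12],
], force=60)

```text
time: 1.1
tool_pos: [411.5, -290.4, 225.0]
tcp_rot: [-179.5, 0.2, -0.4]
ft_force: [-0.7, 0.1, -0.8]
finger_gap: 85.0
```

servo_tool([
  [85,20,-20,0,0,0,0],
  [85,20,-19,0,0,0,0],
  [85,0,0,40,0,0,0],
  [85,0,0,40,0,0,0],
  [85,0,0,0,0,0,0],
])

```text
time: 1.6
tool_pos: [453.9, -247.8, 143.1]
tcp_rot: [-179.5, 0.2, -0.5]
ft_force: [-1.3, 1.1, -0.2]
finger_gap: 85.1
```

servo_tool([
  [85,-2.4,3.7,20,-0.009,0.0035,0],
  [85,0,0,25,0,0,0],
  [85,0,0,18,0,0,0],
  [85,0,0,0,0,0,0],
])

```text
time: 2.0
tool_pos: [452.4, -252.8, 83.4]
tcp_rot: [179.9, -0.1, -0.5]
ft_force: [-0.6, 0.7, 0.1]
finger_gap: 84.9
```

```bash
python3 - <<'E'
from bench import *
import cv2
s=sense();print(s["tool_pos"],s["tcp_rot"],s["ft_force"])
a=snapshot("scene")[235:315,280:370];b=snapshot("top")[195:275,330:420]
cv2.imwrite("pics/g1.png",cv2.hconcat([cv2.resize(i,None,fx=4.4,fy=4.4,interpolation=cv2.INTER_CUBIC) for i in(a,b)]))
E
```

```text
[ 452.41010742 -252.76747184   83.38346078] [ 1.79907523e+02 -1.05836717e-01 -5.32258274e-01] [-0.57166596  0.71542023  0.12625813]
```

View pics/g1.png

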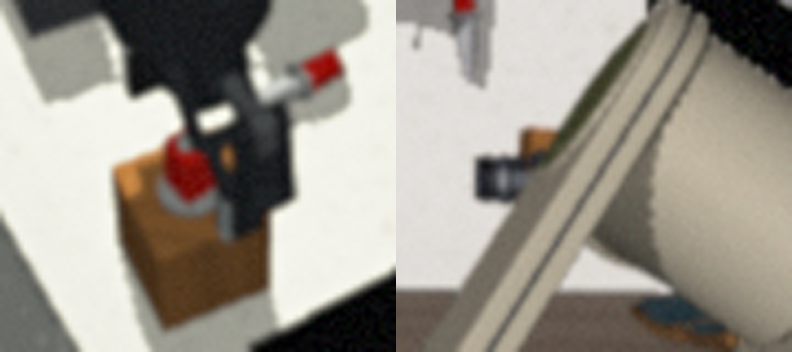

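The scene view shows the handle at (190,165) between the jaws, with the collar on the block. I'll lower a little and close.

servo_tool([
  [85,-1,0,6,0,0,0],
  [50,0,0,0,0,0,0],
  [20,0,0,0,0,0,0],
  [10,0,0,0,0,0,0],
  [10,0,0,0,0,0,0],
  [10,0,0,0,0,0,0],
  [10,0,0,0,0,0,0],
  [10,0,0,0,0,0,0],
], force=60)

```text
time: 2.9
tool_pos: [456.1, -254.1, 85.8]
tcp_rot: [179.7, -0.7, -0.5]
ft_force: [-1.4, 2.0, 1.3]
finger_gap: 19.0
```

```bash
python3 - <<'E'
from bench import *
import cv2
a=snapshot("scene")[235:315,280:370]
s=sense();print(s["tool_pos"],s["tcp_rot"],s["ft_force"],s["finger_gap"],s["joint_pos"])
cv2.imwrite("pics/g2.png",cv2.resize(a,None,fx=6,fy=6,interpolation=cv2.INTER_CUBIC))
E
```

```text
[ 456.04317441 -254.1079436    85.79297809] [179.71430624  -0.66693859  -0.52044247] [-1.66419972  2.60810706  2.02013423] 18.74578164802289 [-34.85330546   1.67895131 107.10085943   0.14874708  70.50837711
  55.62003853]
```

View pics/g2.png

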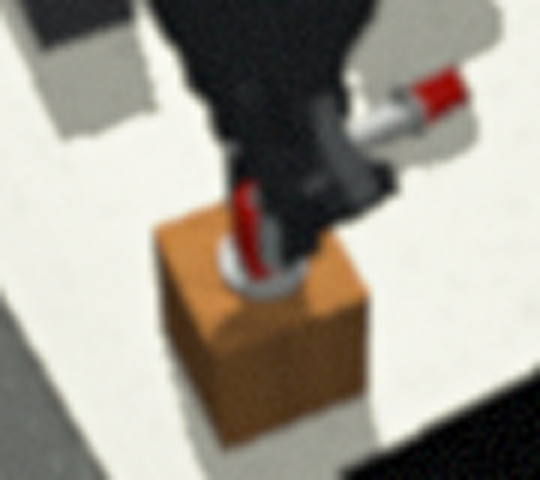

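```bash
python3 - <<'E'
from cam import *
p=camera_params("scene");K=np.array([[p["fx"],0,p["cx"]],[0,p["fy"],p["cy"]],[0,0,1]])
P=np.array([[456,-264,85.8],[456,-244,85.8],[467,-264,85.8],[445,-264,85.8],[445,-264,76],[451,-251.5,71],[451,-251.5,66],[451,-251.5,106]])
q=cv2.projectPoints(P,cv2.Rodrigues(p["R"])[0],p["t"],K,p["D"])[0][:,0]
print((q-[280,235]+.5)*6-.5)
E
```

```text
[[284.80673587 246.75228902]
 [256.49768518 205.78756122]
 [312.08379045 233.48864232]
 [257.28819119 260.13659982]
 [257.81915338 276.23034661]
 [255.43947015 251.29698544]
 [255.71266418 259.38207138]
 [253.46164281 192.76890484]]
```

servo_tool([
  [32,0,0,0,0,0,0],
  [32,0,0,0,0,0,0],
  [32,-4.5,-1,6,0.005,0.012,0],
])

```text
time: 3.25
tool_pos: [452.8, -254.3, 80.6]
tcp_rot: [179.9, -1.5, -0.5]
ft_force: [-0.6, 0.6, 1.5]
finger_gap: 31.4
```

servo_tool([
  [32,-1.5,-1,2.5,0,-0.026,0],
  [20,0,0,0,0,0,0],
  [10,0,0,0,0,0,0],
])

```text
time: 3.55
tool_pos: [449.6, -252.5, 76.6]
tcp_rot: [180.0, 0.2, -0.6]
ft_force: [-1.1, 3.2, 5.6]
finger_gap: 18.9
```

servo_tool([
  [10,0,0,0,0,0,0],
  [10,0,0,0,0,0,0],
], force=80)

```text
time: 3.75
tool_pos: [449.6, -252.4, 76.6]
tcp_rot: [180.0, 0.2, -0.5]
ft_force: [-0.3, 0.7, 2.1]
finger_gap: 18.6
```

servo_tool([
  [10,0,0,-15,0,0,0],
  [10,0,0,-25,0,0,0],
  [10,0,0,-30,0,0,0],
  [10,0,0,-20,0,0,0],
  [10,0,0,0,0,0,0],
])

```text
time: 4.25
tool_pos: [449.1, -252.5, 171.5]
tcp_rot: [180.0, 0.3, -0.5]
ft_force: [0.8, 0.2, -0.9]
finger_gap: 18.7
```

```bash
python3 - <<'E'
from bench import *
import cv2
a=snapshot("scene")[205:305,270:370]
s=sense();print(s["tool_pos"],s["tcp_rot"],s["ft_force"],s["wrist_torque"],s["finger_gap"])
cv2.imwrite("pics/g3.png",cv2.resize(a,None,fx=6,fy=6,interpolation=cv2.INTER_CUBIC))
E
```

```text
[ 448.64410267 -252.14039062  169.99698947] [-179.96939389    0.38631205   -0.545737  ] [ 0.62371586 -0.02615312 -1.40482862] [ 0.01321687 -0.00848484 -0.04312018] 18.72080106319607
```

View pics/g3.png

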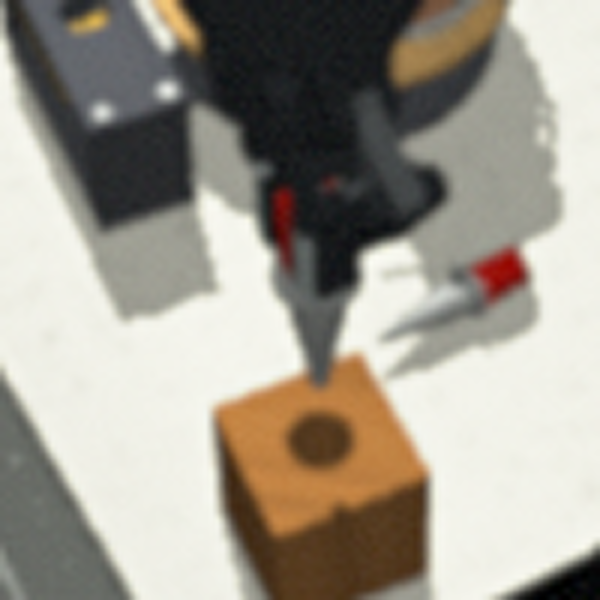

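The pin is held upright, its tip at crop (320,387), and the empty block hole is at (320,440). I'll work out the tip offset from the TCP.

```bash
python3 - <<'E'
from cam import *
f=lambda u,v:((u+.5)/6-.5+270,(v+.5)/6-.5+205)
print(onz("scene",f(320,387),99.4),onz("scene",f(320,440),66))
E
```

```text
[ 452.23575259 -253.64404975   99.4       ] [ 452.19073894 -252.49657652   66.        ]
```

servo_tool([
  [10,3,-20,0,0,0,0],
  [10,3,-35,0,0,0,0],
  [10,3,-40,0,0,0,0],
  [10,3,-40,0,0,0,0],
  [10,3,-40,0,0,0,0],
  [10,3,-25,0,0,0,0],
  [10,1,-10,0,0,0,0],
  [10,0,0,0,0,0,0],
  [10,0,0,0,0,0,0],
])

```text
time: 5.2
tool_pos: [464.5, -35.7, 159.1]
tcp_rot: [-179.9, 1.1, -0.7]
ft_force: [-0.3, -0.6, -0.7]
finger_gap: 18.9
```

servo_tool([
  [10,5,-10,0,0,0.019,0],
  [10,0,-7,6,0,0,0],
  [10,0,0,0,0,0,0],
])

```text
time: 5.5
tool_pos: [469.9, -20.2, 151.8]
tcp_rot: [-179.9, -0.0, -1.0]
ft_force: [-0.6, -0.2, -2.1]
finger_gap: 18.9
```

```bash
python3 - <<'E'
from bench import *
import cv2
a=snapshot("scene")[165:245,250:330]
b=snapshot("top")[180:260,240:320]
s=sense();print(s["tool_pos"],s["tcp_rot"],s["ft_force"],s["wrist_torque"],s["finger_gap"])
cv2.imwrite("pics/g4.png",cv2.hconcat([cv2.resize(i,None,fx=5,fy=5,interpolation=cv2.INTER_CUBIC) for i in (a,b)]))
E
```

```text
[470.44451608 -20.69433284 152.77481302] [-1.79915767e+02 -9.14945180e-02 -9.53037448e-01] [ 0.1592777   0.78312334 -0.69684678] [ 0.01237286  0.01645643 -0.0102545 ] 18.877697245555606
```

View pics/g4.png

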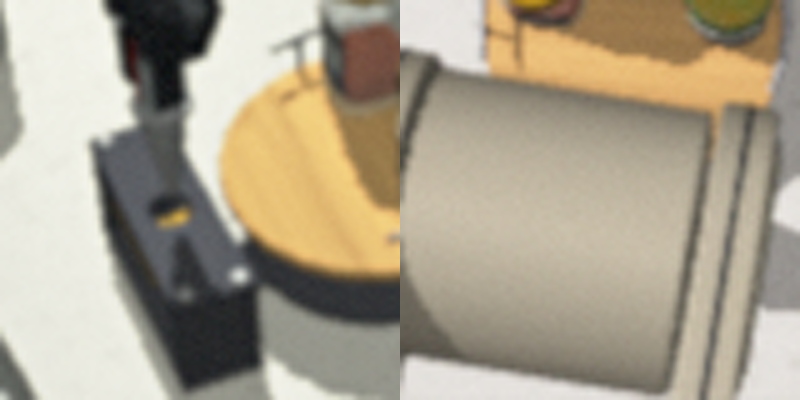

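The tip shows at about (172,184) just above the bridge. The hole mouth is centred near (170,211), with the brass at (173,216).

```bash
python3 - <<'E'
from cam import *
f=lambda u,v:((u+.5)/5-.5+250,(v+.5)/5-.5+165)
print(onz("scene",f(172,184),82.2),onz("scene",f(170,211),64),onz("scene",f(173,216),54))
for c in[(101,140),(207,128-20),(240,275),(185,297)]: print(onz("scene",f(*c),64))
E
```

```text
[475.18249266 -15.75058904  82.2       ] [472.48487056 -15.36293835  64.        ] [475.739278   -10.07459572  54.        ]
[463.85235109  50.14086689  64.        ]
[522.69824248  43.93775234  64.        ]
[483.0559411 -72.4616344  64.       ]
[453.48840202 -71.81139626  64.        ]
```

servo_tool([
  [10,0,-2,5,0,0,0],
  [10,0,0,5,0,0,0],
  [10,0,0,5,0,0,0],
  [10,0,0,2,0,0,0],
  [10,0,0,0,0,0,0],
])

```text
time: 6.1
tool_pos: [470.5, -19.3, 134.3]
tcp_rot: [-179.9, -0.1, -1.0]
ft_force: [-0.5, -0.0, -2.5]
finger_gap: 18.5
```

servo_tool([
  [10,0,0,2,0,0,0],
  [10,0,0,2,0,0,0],
  [10,0,0,2,0,0,0],
])

```text
time: 6.4
tool_pos: [471.0, -19.0, 128.5]
tcp_rot: [-179.9, -0.2, -1.0]
ft_force: [0.0, 2.8, 0.7]
finger_gap: 18.6
```

servo_tool([
  [10,0,0,2,0,0,0],
  [10,0,0,2,0,0,0],
])

```text
time: 6.6
tool_pos: [471.3, -18.4, 124.6]
tcp_rot: [-179.8, -0.2, -1.0]
ft_force: [0.2, 2.8, 1.2]
finger_gap: 19.0
```

servo_tool([
  [10,0,0,2,0,0,0],
  [10,0,0,2,0,0,0],
])

```text
time: 6.8
tool_pos: [471.5, -17.8, 120.5]
tcp_rot: [-179.8, -0.2, -1.0]
ft_force: [-0.5, 4.2, 2.3]
finger_gap: 18.7
```

The tip is now past the plate's top face with low force, so it is in the -y hole. I'll keep easing down while drawing toward the centre.

servo_tool([
  [10,0,-0.5,2,0,0,0],
  [10,0,-0.5,2,0,0,0],
  [10,0,-0.5,2,0,0,0],
])

```text
time: 7.1
tool_pos: [471.6, -16.4, 114.4]
tcp_rot: [-179.8, -0.2, -1.0]
ft_force: [-1.8, 1.2, 5.2]
finger_gap: 18.6
```

servo_tool([
  [10,0,-0.5,2,0,0,0],
  [10,0,-0.4,2,0,0,0],
  [10,0,-0.4,2,0,0,0],
])

```text
time: 7.4
tool_pos: [471.8, -15.2, 108.6]
tcp_rot: [-179.8, -0.2, -1.0]
ft_force: [-2.8, 2.3, 4.5]
finger_gap: 18.7
```

servo_tool([
  [10,-0.2,-0.4,2,0,0,0],
  [10,-0.2,-0.4,2,0,0,0],
  [10,-0.2,-0.4,2,0,0,0],
])

```text
time: 7.7
tool_pos: [471.3, -14.0, 102.3]
tcp_rot: [-179.9, -0.3, -1.0]
ft_force: [-1.5, 1.8, 3.9]
finger_gap: 18.6
```

servo_tool([
  [10,0,-0.4,2,0,0,0],
  [10,0,-0.4,2,0,0,0],
  [10,0,-0.3,2,0,0,0],
])

```text
time: 8.0
tool_pos: [471.2, -12.8, 95.7]
tcp_rot: [-179.8, -0.2, -1.0]
ft_force: [-3.5, 3.0, 4.8]
finger_gap: 19.0
```

servo_tool([
  [10,-0.3,-0.2,2,-0.003,-0.003,0],
  [10,-0.2,-0.2,1.5,0,0,0],
])

```text
time: 8.2
tool_pos: [470.9, -12.0, 91.9]
tcp_rot: [-180.0, -0.1, -1.0]
ft_force: [-0.7, 2.5, 2.3]
finger_gap: 18.9
```

servo_tool([
  [10,0,-0.2,1.5,0,0,0],
  [10,0,-0.1,1.5,0,0,0],
])

```text
time: 8.4
tool_pos: [470.8, -11.8, 88.2]
tcp_rot: [180.0, -0.1, -1.0]
ft_force: [-2.1, 1.8, 2.3]
finger_gap: 18.6
```

servo_tool([
  [10,-0.1,-0.1,1.5,0,0,0],
  [10,-0.1,-0.1,1.5,0,0,0],
])

```text
time: 8.6
tool_pos: [470.7, -11.7, 84.9]
tcp_rot: [180.0, -0.1, -1.0]
ft_force: [-1.1, 1.5, 3.2]
finger_gap: 18.8
```

servo_tool([
  [10,-0.1,-0.1,1.5,0,0,0],
  [10,-0.1,-0.1,1.5,0,0,0],
])

```text
time: 8.8
tool_pos: [470.6, -11.7, 81.6]
tcp_rot: [180.0, -0.1, -1.0]
ft_force: [-0.8, 1.1, 2.1]
finger_gap: 18.5
```

servo_tool([
  [10,0,-0.1,1.5,0,0,0],
  [10,0,0,1.5,0,0,0],
])

```text
time: 9.0
tool_pos: [470.7, -11.7, 78.2]
tcp_rot: [180.0, -0.1, -1.0]
ft_force: [-1.3, 1.1, 1.2]
finger_gap: 18.8
```

servo_tool([
  [10,0,0,1.5,0,0,0],
  [10,0,0,1,0,0,0],
])

```text
time: 9.2
tool_pos: [470.6, -11.6, 75.4]
tcp_rot: [180.0, -0.1, -1.0]
ft_force: [-2.3, 1.6, 6.4]
finger_gap: 19.0
```

servo_tool([
  [10,0,0,1,0,0,0],
  [10,0,0,0.8,0,0,0],
])

```text
time: 9.4
tool_pos: [471.0, -11.6, 75.1]
tcp_rot: [180.0, -0.1, -1.0]
ft_force: [-6.8, 2.5, 13.3]
finger_gap: 19.2
```

The pin stopped at TCP z 75.1, against 74.6 expected for a seated collar, with a firm upward force. I'll relax, let go and retreat.

servo_tool([
  [10,0,0,-0.2,0,0,0],
  [30,0,0,0,0,0,0],
  [50,0,0,0,0,0,0],
  [50,0,0,0,0,0,0],
])

```text
time: 9.8
tool_pos: [470.7, -12.1, 74.8]
tcp_rot: [179.9, -0.1, -1.0]
ft_force: [-0.3, -0.2, 0.4]
finger_gap: 50.0
```

servo_tool([
  [50,0,0,-15,0,0,0],
  [50,0,0,-30,0,0,0],
  [50,0,0,-40,0,0,0],
  [50,0,0,-40,0,0,0],
  [50,-20,30,-10,0,0,0],
  [50,-20,40,0,0,0,0],
  [50,-20,40,0,0,0,0],
  [50,-20,40,0,0,0,0],
  [50,0,0,0,0,0,0],
])

```text
time: 10.7
tool_pos: [384.7, -166.0, 214.9]
tcp_rot: [179.6, -0.1, -0.8]
ft_force: [0.5, 0.5, -0.1]
finger_gap: 49.9
```

```bash
python3 - <<'E'
from bench import *
import cv2
a=snapshot("scene");b=snapshot("top")
s=sense();print(s["time"],s["tool_pos"],s["ft_force"])
cv2.imwrite("pics/f.png",cv2.hconcat([cv2.resize(i,None,fx=4,fy=4,interpolation=cv2.INTER_CUBIC) for i in (a[150:280,250:350],b[150:280,240:340])]))
E
```

```text
10.8 [ 386.3854892  -162.75012546  214.73620294] [-1.00719086  1.1159188   0.23644198]
```

View pics/f.png

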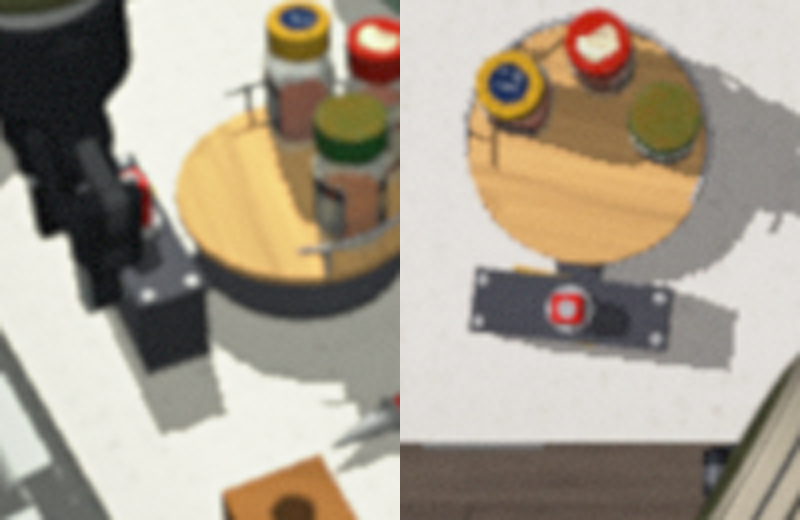

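The top view shows the pin upright at the bridge centre and the rack turned. I'll move the arm out of the scene view to check that the collar is flush.

servo_tool([
  [50,0,40,-20,0,0,0],
  [50,0,40,0,0,0,0],
  [50,0,40,0,0,0,0],
  [50,0,40,0,0,0,0],
  [50,0,0,0,0,0,0],
])

```text
time: 11.3
tool_pos: [390.0, -321.0, 233.8]
tcp_rot: [180.0, -0.1, 0.1]
ft_force: [-0.5, 0.8, -0.3]
finger_gap: 50.0
```

```bash
python3 - <<'E'
from bench import *
import cv2
a=snapshot("scene");b=snapshot("top")
cv2.imwrite("pics/f2.png",cv2.hconcat([cv2.resize(i,None,fx=8,fy=8,interpolation=cv2.INTER_CUBIC) for i in (a[175:245,260:310],b[205:275-0,255:305])]))
E
```

```text
(no output)
```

View pics/f2.png

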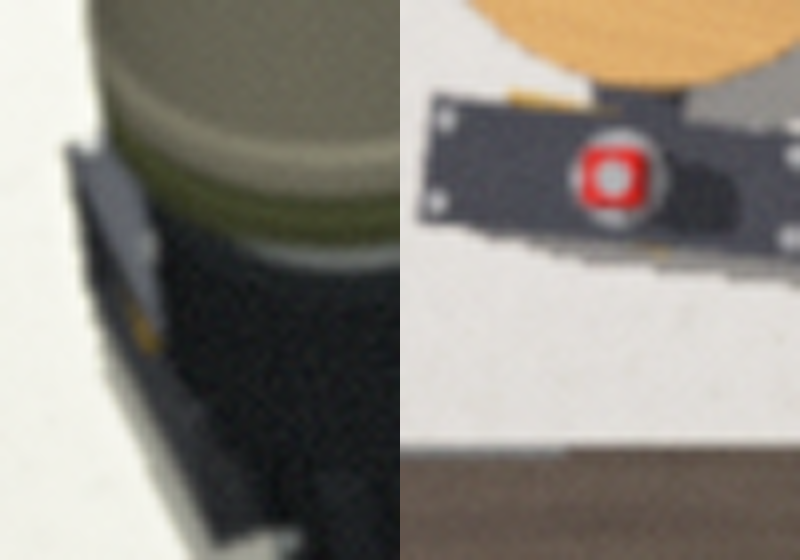

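servo_tool([
  [50,-30,32,0,0,0,0],
  [50,-34,36,0,0,0,0],
  [50,-34,36,0,0,0,0],
  [50,-34,36,0,0,0,0],
  [50,-34,36,0,0,0,0],
  [50,-34,36,0,0,0,0],
  [50,-20,20,0,0,0,0],
  [50,0,0,0,0,0,0],
])

```text
time: 12.2
tool_pos: [179.7, -547.3, 231.7]
tcp_rot: [-179.7, -0.3, 1.6]
ft_force: [0.8, 1.0, -0.0]
finger_gap: 50.0
```

```bash
python3 - <<'E'
from cam import *
from bench import *
a=snapshot("scene")
s=sense();print(s["time"],s["tool_pos"],s["ft_force"])
cv2.imwrite("pics/f3.png",cv2.resize(a[175:245,255:335],None,fx=8,fy=8,interpolation=cv2.INTER_CUBIC))
p=camera_params("scene");K=np.array([[p["fx"],0,p["cx"]],[0,p["fy"],p["cy"]],[0,0,1]])
P=np.array([[472.7,-13,104],[472.7,-13,69],[472.7,-13,64]])
q=cv2.projectPoints(P,cv2.Rodrigues(p["R"])[0],p["t"],K,p["D"])[0][:,0]
print((q-[255,175]+.5)*8-.5)
E
```

```text
12.25 [ 181.02045351 -546.18357592  231.61074632] [-0.0048068   0.50999143  0.76619563]
[[218.11438188 161.85636465]
 [228.27124954 241.93403964]
 [229.68057512 253.05088563]]
```

View pics/f3.png

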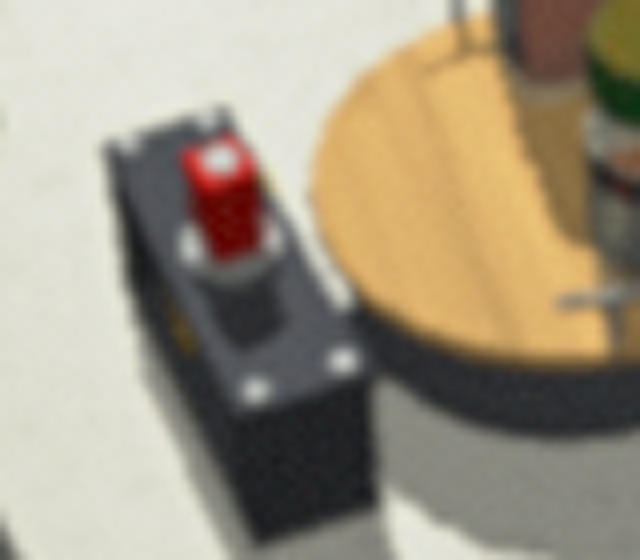

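The collar lies flat on the bridge. The handle top is at (220,160), against (218,162) predicted for a seated pin, and the collar is also where it should be.

```bash
python3 -c "from bench import *;print(hand_in())"
```

```text
the job is handed in; nothing more can be done
None
```

The rack is locked, and I handed the job in at about 12 s of the 58 s allowed. I took the larger red-handled pin out of its block, felt it through the bridge into the -y hole of the brass plate, and eased it down so its taper drew the rack round. I then let go and backed the arm well clear.

- **Seating:** the pin stopped with the TCP at z 75.1, against 74.6 expected for a flush collar. The last picture shows the collar flat on the bridge, with the handle top within about 2 px (enlarged crop) of the predicted seated position.
- **Force:** readings at the wrist during insertion stayed at or below about 6 N until the collar landed. They reached about 15 N at the final press.
- **First grasp:** the arm drifted about 8 mm up and 5 mm sideways as the jaws closed the first time, so I reopened and regrasped lower before lifting.
- **Disagreement:** one camera reading of the pin tip's y position differed by about 5 mm from the arm's own figure. I trusted the arm, and the insertion bore that out.
- **Bystanders:** the arm's path did not go near the shaker, honey jar or mug. I did not take a separate final measurement of them.

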